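Pedal a circuit card out of its extractor and rack it

TASK

Get the circuit card out of the extractor: reach in under the guard bar, press the pedal down to its stop without forcing it, and let it come fully back up so that the spring catch holds the card proud of its slot. Then draw the card up out of the slot by its top edge, stand it on its lower edge in the pocket of the black stand and let go. Leave everything else on the bench where it is.

Things in the scene. Friction and masses are not known exactly. Their poses are not given: they have to be found in the camera images.
- extractor: The card extractor, bolted down. Origin on the bench right below the card slot, z up. Aluminium base plate 10 mm thick over x -65..65, y -240..60 mm. White slotted housing over x -58..58, y -27.5..27.5 mm, top 136 mm above the bench. The pedal sticks out along this body's -y: a see-saw whose inner end lies under the card.
- slot (a point): Centre of the slot's mouth in the flat top of the housing, 136 mm above the bench, axes as the extractor's. The slot runs along x, 93 mm long and 11 mm wide, open at the top.
- guard (a point): Middle of the flat steel guard bar above the tread: 106 mm along x, 12 mm in y, 6 mm thick, 122 mm above the bench, 194 mm from the slot towards -y, on legs at x = +-50 mm. A gripper pointing straight down hits it before the pedal is down: lean its body outwards (to the extractor's -y) by 25 to 45 degrees, fingertips pointing down and in.
- hinge (a point): Middle of the pedal's hinge line, which runs along the extractor's x, 100 mm from the slot towards -y and 55 mm above the bench.
- catch_top (a point): Inside the housing, 72 mm above the bench: where a spring catch slides in under the card's lower edge once the pedal, nearly at its stop, has raised the card 28 mm. It then holds the card, its top edge 26 mm above the housing, when the pedal is let go.
- tread (a point): Point on the steel tread's upper face, mid-width, 10 mm from its outer end, 115 mm from the hinge; about 79 mm above the bench at rest, 41 mm lower at the stop. The tread is 64 mm wide and 55 mm long; only its outer 20 mm lie outside the guard bar: press there. Its y axis points along the pedal to the hinge.
- pedal (a joint): Pedal angle, rad: 0 at rest (tread up), 0.36 at the stop. A spring brings it back. At the tread point it takes about 4 N to start and 9 to 14 N just before the stop; more than 45 N damages the linkage.
- card: The circuit card: stiff aluminium-cased plate 90 mm wide (x) x 8 mm thick (y) x 90 mm tall (z), standing upright, origin at the centre of its lower edge. At first its origin is 44 mm above the bench and its top edge 2 mm below the housing's top, out of reach of the fingers; loose in the slot by 1.5 mm each way. About 150 g.
- card_top (a point): Middle of the card's top edge, 90 mm above its origin.
- stand: Black plastic stand, fixed, base plate 150 (x) x 76 (y) x 10 mm; origin at the centre of its underside. Two walls form one pocket along x, 110 mm long and 16 mm wide, walls and ends 55 mm high above the bench.
- pocket (a point): Centre of the pocket's floor, 10 mm above the bench, axes as the stand's; the pocket is 45 mm deep.
- cleaner: Bystander: white plastic bottle, 48 mm across, 130 mm tall, origin at the centre of its underside.
- meter: Bystander: grey hand-held multimeter lying flat, 130 x 75 x 34 mm, origin at the centre of its underside.
- driver: Bystander: screwdriver lying flat, 170 mm long, black handle, along its x axis.
- partsbin: Bystander: blue open parts bin, 120 x 90 x 50 mm, origin at the centre of its underside.
- tape: Bystander: paper ring (tape core) lying flat, 90 mm across, 20 mm high, origin at the centre of its underside.
- spare: Bystander: bare green circuit board lying flat, 70 x 50 x 6 mm, origin at the centre of its underside.
- weight: Bystander: brass cylinder standing upright, 36 mm across, 40 mm high, origin at the centre of its underside.

How it is judged:
By the outcome, as a careful person would: the job done as asked, in the order asked, and still so for the second after the job is handed in, with the robot touching nothing.
It also fails if it takes over 64 s, if anything falls off the work surface, if the arm or the gripper's body presses on something with over 40 N, if the wrist force passes 120 N, or if a joint passes its speed limit or range.

ROBOT

A 7-joint arm with a two-finger parallel gripper is mounted at the origin on the work surface. World frame = base frame: x ahead of the robot, y to its left, z up, the work surface at z = 0. Lengths are in m, angles in rad, forces in N, time in s.
With the tool pointing down it reaches from about 0.4 to 0.85 m from the base axis. Payload 4.5 kg.
Tool frame: the origin (TCP) lies at the very end of the fingers, on their centre line; the grasp point (between the pads) lies 19 mm behind it; z points along the fingers, y is the line along which they close (so a half turn about z gives the same grasp; the last joint's range is limited). The gripper opens to 88 mm and grips with 3 to 60 N. Pads are 18 mm wide; open, the fingers measure 123 mm over their backs; the gripper's body (75 mm by 187 mm) begins 45 mm behind the grasp point.
Start: joints at [1.318, 0.689, -0.195, 1.565, 0.157, 0.902, -0.215], TCP at [0.177, -0.599, 0.239] pointing down, gripper open.
Joint ranges: [-3.01, 3.01], [-0.46, 2.08], [-1.47, 1.51], [0.13, 2.56], [-1, 4.14], [0.04, 2.09], [-2.66, 2.66]. Speed limits (rad/s): [2.57, 2.57, 3.14, 3.14, 3.14, 3.14, 3.14].

INTERFACE

Orientations are given as a rotation vector (axis times angle).
In Python, from bench import robot gives the robot as it stands.
- The arm moves only by the shell command python3 -m creep 'ROWS'. ROWS is text: rows parted by semicolons, each of 7 numbers parted by spaces: the shift along the world's x, y, z as a fraction of full scale, then the turn, a rotation vector about the world's x, y, z as a fraction of full scale, then the finger opening in mm, from 0 to 88.1. A call has 1 to 10 rows; each row is the pose to reach, as a shift and turn from the pose commanded when the call began, turning the shorter way round; what a row does not reach only later rows make up. Full scale, the value 1, is 0.08 m for a shift and 360 degrees for a turn. A row lasts 1/8 s, in which the tool goes at most 62.5 mm and 10.7 degrees, less where a joint would pass 70% of its speed; a pose out of reach is approached as far as the arm can. A call with a number of a shift or a turn outside -1 to 1 is refused whole. A call with a gripper value outside its range is refused whole. The fingers move at their own pace and stop on an object; the grip force is fixed at half the most. Time passes only in rows, so rows that repeat a pose let the fingers close. It gives the time, the measured TCP pose, the force, the opening and the grip force at its end, in the units of the state.
- robot.state(): the state, without advancing time (a new reading comes with each control period).
- robot.snapshot(name): name is "scene" or "top" or "wrist"; returns the picture (480x640x3 uint8, red, green, blue); there is no depth.
- robot.camera_info(name): a dict with "mtx" (3x3 intrinsics, pixels), "origin" and "attitude" of the camera in the world. Camera axes: x right, y down, z forward; pixel columns grow to the right and rows downward; lengths in m; the calibration is good to about 2 mm. A picture is of the moment at which its call begins: read the wrist's pose just before it. camera_info takes no time and is no camera call; for the wrist camera it gives the pose at the moment of the call.
- robot.job_done(): hands the job in; it is judged then, once.
The state is a dict: "time": time; "qpos": joint angles; "qvel": joint speeds; "tau": joint torques, N m; "tcp_pos": TCP position; "tool_rot": TCP orientation; "contact_force": force on the tool from outside, world axes, zero at the start; "moment": the same for the moment, N m; "grip_width": finger opening in m; "gripper_force": force on a finger pad.
Only numpy, scipy, OpenCV 4.12 (cv2) and the standard library are available. Lean on these libraries where they do the work, as an engineer would, in place of code of your own. Each camera call takes 0.05 s, during which the arm holds its last target. There are 200 camera calls.

## Working session

There is one attempt and no reset: what is moved stays moved. The work goes in short steps, Python scripts to look and compute and a shell command to move; the robot and the scene stay as the last step left them, time stands still between calls to the robot, and variables do not carry over. Pictures are saved under pics/ and viewed, at most 13 in all, crops included, and the job is handed in when it is done.

```bash
ls; mkdir -p pics
python3 - <<'E'
from bench import robot
import cv2
for n in ("scene","top"):
    i=robot.camera_info(n); print(n,i)
    cv2.imwrite(f"pics/{n}0.png",robot.snapshot(n)[:,:,::-1])
s=robot.state(); print(s)
E
```

```text
pics
scene {'mtx': array([[442.99471564,   0.        , 318.02740652],
       [  0.        , 442.99471564, 243.50917047],
       [  0.        ,   0.        ,   1.        ]]), 'origin': array([ 1.00252023, -0.61471163,  0.80382011]), 'attitude': array([-2.21374988, -0.70852457,  0.29844114])}
top {'mtx': array([[507.09593775,   0.        , 319.5949854 ],
       [  0.        , 507.09593775, 242.47520495],
       [  0.        ,   0.        ,   1.        ]]), 'origin': array([ 0.3510956 , -0.00224448,  1.13014079]), 'attitude': array([-2.0953526 ,  2.11947758, -0.23291855])}
{'time': 0.1, 'qpos': array([ 1.31776495,  0.68988712, -0.19455238,  1.5662523 ,  0.15728735,
        0.90251342, -0.21509796]), 'qvel': array([-0.00094003, -0.00169141, -0.00082413, -0.003636  , -0.000871  ,
        0.00064254,  0.0001695 ]), 'tau': array([-2.29766934e-03, -5.28508115e+01, -1.27091937e+00, -1.53839260e+01,
       -5.24854765e-02,  1.99062670e-03,  4.42832220e-05]), 'tcp_pos': array([ 0.17663402, -0.59891582,  0.23799589]), 'tool_rot': array([-3.10769963e+00, -4.48927695e-01,  5.22416976e-04]), 'contact_force': array([ 0.63049473,  0.06400857, -0.12873938]), 'moment': array([0.00758302, 0.00020347, 0.03146121]), 'gripper_force': 0.0, 'grip_width': 0.08821790909663287}
```

View pics/top0.png

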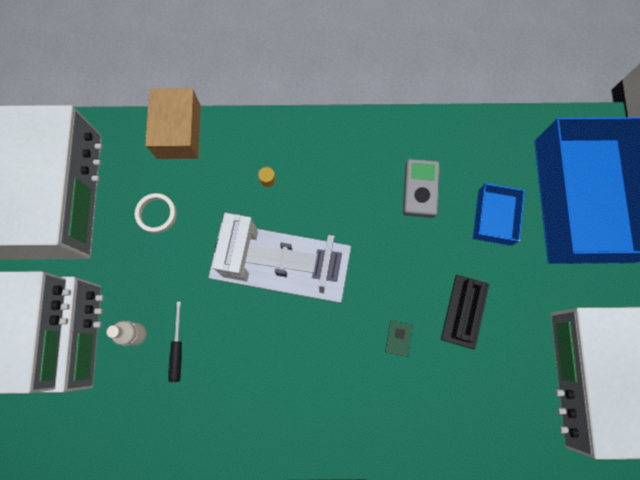

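View pics/scene0.png

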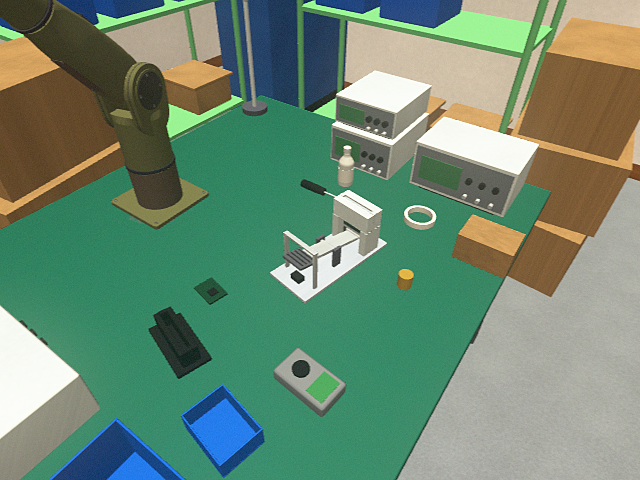

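The top view shows the extractor (housing ~(236,246), guard bar ~(328,263)) and the black stand (~(466,312)). The scene view shows the same, with the guard at the near end. I'll zoom in for corner picks.

Run:
```python
import cv2,numpy as np
t=cv2.imread("pics/top0.png");s=cv2.imread("pics/scene0.png")
def crop(im,x,y,w,h,k):
    c=cv2.resize(im[y:y+h,x:x+w],None,fx=k,fy=k,interpolation=cv2.INTER_CUBIC)
    c=cv2.convertScaleAbs(c,alpha=1.0,beta=0)
    for u in range((x+9)//10*10,x+w,10):
        cv2.line(c,(int((u-x+.5)*k),0),(int((u-x+.5)*k),5),(0,0,255),1)
        if u%20==0: cv2.putText(c,str(u),(int((u-x+.5)*k)-8,16),0,.35,(0,255,255),1)
    for v in range((y+9)//10*10,y+h,10):
        cv2.line(c,(0,int((v-y+.5)*k)),(5,int((v-y+.5)*k)),(0,0,255),1)
        if v%20==0: cv2.putText(c,str(v),(6,int((v-y+.5)*k)+4),0,.35,(0,255,255),1)
    return c
cv2.imwrite("pics/a.png",crop(t,203,205,154,100,5))
st=np.clip(crop(t,436,268,60,86,6).astype(float)*1.8,0,255).astype(np.uint8)
sc=crop(s,265,185,125,120,3)
b=np.zeros((520,380+400,3),np.uint8); b[:st.shape[0],:360]=st; b[:360,380:755]=sc
cv2.imwrite("pics/b.png",b)
```

```text
(no output)
```

View pics/a.png

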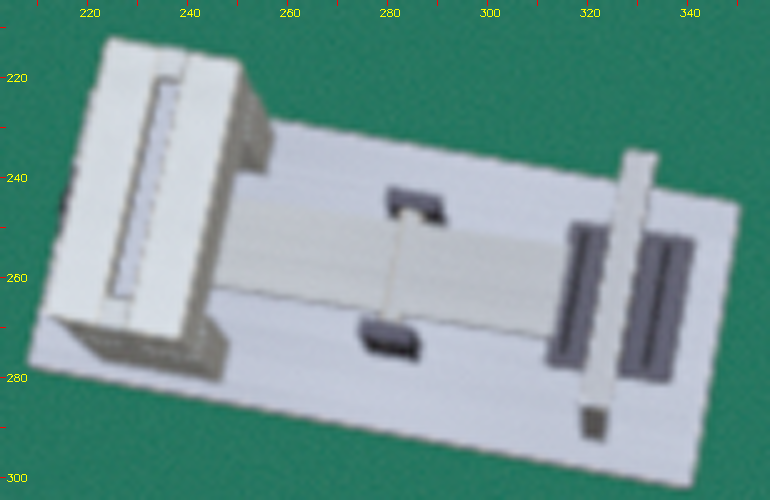

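View pics/b.png

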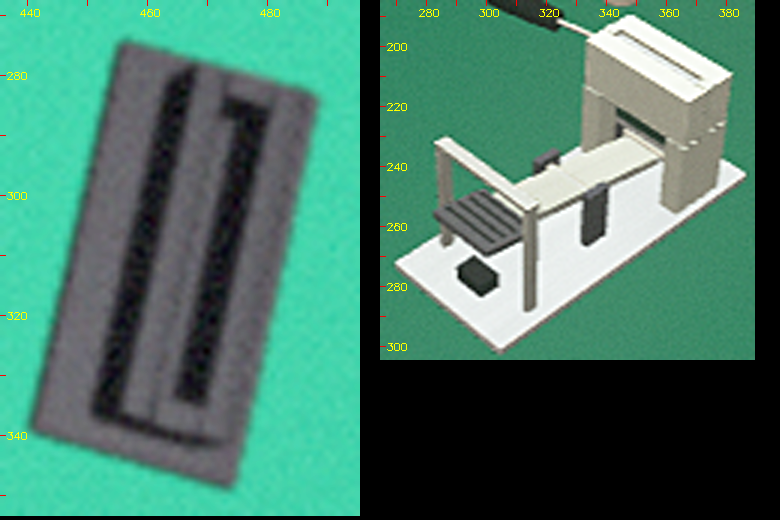

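Picked pixel corners for the housing top, base plate, guard and stand base from the crops. Now I'll fit the poses.

```bash
cat > h.py <<'E'
from bench import robot
import numpy as np
from scipy.spatial.transform import Rotation as R
from scipy.optimize import least_squares
def proj(n,P):
    i=robot.camera_info(n); c=(np.asarray(P)-i["origin"])@R.from_rotvec(i["attitude"]).as_matrix()
    p=c@i["mtx"].T; return p[:,:2]/p[:,2:]
def place(q,P):
    P=np.array(P,float)/1000; c,s=np.cos(q[2]),np.sin(q[2])
    return np.c_[q[0]+c*P[:,0]-s*P[:,1],q[1]+s*P[:,0]+c*P[:,1],P[:,2]]
def fit(obs,q0):
    f=lambda q:np.concatenate([(proj(n,place(q,P))-np.array(u)).ravel() for n,P,u in obs])
    r=least_squares(f,q0,loss="soft_l1"); return r.x,np.round(f(r.x).reshape(-1,2),1)
E
python3 - <<'E'
from h import *
H=[(58,27.5,136),(58,-27.5,136),(-58,-27.5,136),(-58,27.5,136)]
B=[(65,-240,10),(-65,-240,10),(-65,60,10)]
G=[(53,-188,125),(53,-200,125),(-53,-188,125),(-53,-200,125)]
S=[(46.5,5.5,136),(46.5,-5.5,136),(-46.5,5.5,136),(-46.5,-5.5,136)]
top=("top",H+B+G+S,[(224.1,212.1),(250.7,216.9),(239.3,272.1),(212.1,267.5),(350.5,245.3),(340.7,301.9),(208.1,277.7),(327.6,234.6),(334,235.2),(319,285.2),(323.6,285.8),(234.1,220.1),(238.7,220.5),(224.1,263.7),(228.5,264.1)])
sc=("scene",[H[1],H[2],H[0],H[3],B[0],B[1],(65,60,10)],[(367.5,218.5),(333.2,197.8),(381.5,208.8),(347.8,189.5),(304.5,301.8),(269.8,272.5),(386.2,242.8)])
for o in ([top],[sc],[top,sc]):
    q,r=fit(o,[.34,.18,-.15]); print(q.round(4))
print(r.tolist())
for n,p in dict(slot=(0,0,136),guard=(0,-194,122),tread=(0,-215,79)).items(): print(n,place(q,[p]).round(4))
o=("top",[(75,38,10),(75,-38,10),(-75,-38,10),(-75,38,10)],[(455.8,274.2),(488.5,283),(474.3,348.8),(440.8,339.2)])
print(*fit([o],[.2,-.3,-.2]))
E
```

```text
[ 0.5743  0.1713 -0.1924]
[ 0.5763  0.1735 -0.1863]
[ 0.5747  0.1717 -0.1917]
[[-0.0, -0.2], [-0.2, -0.3], [-0.9, 0.1], [-0.8, -0.2], [0.0, -0.5], [0.1, -0.5], [-0.0, -0.4], [0.2, -0.6], [-0.4, -0.2], [-0.5, -0.3], [0.8, 0.2], [-0.7, -0.9], [0.0, -0.4], [-0.7, -0.1], [0.3, 0.5], [-1.3, 0.5], [-1.3, 0.1], [-0.4, 0.6], [-1.0, -0.1], [-1.2, -0.3], [-1.7, -0.2], [-0.4, -0.1]]
slot [[0.5747 0.1717 0.136 ]]
guard [[ 0.5378 -0.0188  0.122 ]]
tread [[ 0.5338 -0.0394  0.079 ]]
[ 0.44152843 -0.32396528 -0.28999496] [[-0.3 -0.6]
 [ 0.4 -0.1]
 [ 0.3  0.4]
 [-0.4  0.2]]
```

```bash
cat >> h.py <<'E'
EX=(0.5747,0.1717,-0.1917); ST=(0.4415,-0.324,-0.29)
def press_rot(th,yaw=EX[2]):
    M=R.from_rotvec([0,0,yaw])*R.from_euler('x',th,degrees=True)*R.from_matrix(np.array([[0,1,0],[1,0,0],[0,0,-1.]]).T)
    return M   # tool y along ext x, z down(+in)
def grasp_rot(yaw,flip=1):  # tool y along +-body y, z down
    return R.from_rotvec([0,0,yaw])*R.from_matrix(np.array([[-flip,0,0],[0,flip,0],[0,0,-1.]]).T)
def go(q,P,rot):
    s=robot.state(); T=place(q,[P])[0]
    d=(T-s["tcp_pos"])/.08; r=(rot*R.from_rotvec(s["tool_rot"]).inv()).as_rotvec()/2/np.pi
    print("t",round(s["time"],2),"shift",d.round(3),"turn",r.round(4),"deg",round(np.linalg.norm(r)*360,1),"F",s["contact_force"].round(1),"q",s["qpos"].round(2))
E
python3 -c "
from h import *
print(press_rot(36).as_matrix().round(2), grasp_rot(EX[2]).as_matrix().round(2))
go(EX,(0,-290,200),press_rot(36))"
```

```text
[[ 0.15  0.98  0.11]
 [ 0.79 -0.19  0.58]
 [ 0.59  0.   -0.81]] [[-0.98  0.19  0.  ]
 [ 0.19  0.98  0.  ]
 [ 0.    0.   -1.  ]]
t 0.1 shift [ 4.285  6.074 -0.475] turn [ 0.0775 -0.0708  0.1678] deg 71.2 F [ 0.6  0.1 -0.1] q [ 1.32  0.69 -0.19  1.57  0.16  0.9  -0.22]
```

```bash
python3 -m creep '.3 .43 0 .0055 -.005 .012 0;.61 .87 0 .011 -.01 .024 0;.61 .87 0 .011 -.01 .024 0' 
python3 -m creep '.3 .43 0 .0055 -.005 .012 0;.61 .87 0 .011 -.01 .024 0' 
python3 -c "
from h import *
go(EX,(0,-290,200),press_rot(36))"
```

```text
time: 0.48
tcp_pos: [0.2276, -0.5273, 0.2386]
tool_rot: [-3.003, -0.675, -0.114]
contact_force: [-1.1, -0.7, -0.8]
grip_width: 0.0603
gripper_force: 0.0
time: 0.72
tcp_pos: [0.274, -0.4605, 0.2385]
tool_rot: [-2.886, -0.875, -0.217]
contact_force: [0.6, 0.6, -0.2]
grip_width: 0.0403
gripper_force: 0.0
t 0.72 shift [ 3.068  4.344 -0.481] turn [ 0.0558 -0.0505  0.12  ] deg 51.0 F [ 0.6  0.6 -0.2] q [ 1.28  0.63 -0.39  1.75  0.07  0.86 -0.08]
```

```bash
for i in 1; do python3 -m creep '.3 .43 0 .0055 -.005 .012 0;.61 .87 0 .011 -.01 .024 0' 
python3 -m creep '.3 .43 0 .0055 -.005 .012 0;.61 .87 0 .011 -.01 .024 0' 
python3 -m creep '.3 .43 0 .0055 -.005 .012 0;.61 .87 0 .011 -.01 .024 0' 
python3 -m creep '.3 .43 0 .0055 -.005 .012 0;.61 .87 0 .011 -.01 .024 0;.61 .87 0 .011 -.01 .024 0' ; done
python3 -c "
from h import *
go(EX,(0,-290,200),press_rot(36))"
```

```text
time: 0.98
tcp_pos: [0.3232, -0.3908, 0.2385]
tool_rot: [-2.747, -1.069, -0.318]
contact_force: [0.4, -0.1, -0.1]
grip_width: 0.0201
gripper_force: 0.0
time: 1.23
tcp_pos: [0.3722, -0.3214, 0.2384]
tool_rot: [-2.594, -1.248, -0.414]
contact_force: [-0.1, -0.4, 0.3]
grip_width: 0.0009
gripper_force: 0.0
time: 1.48
tcp_pos: [0.4212, -0.2519, 0.2383]
tool_rot: [-2.427, -1.413, -0.503]
contact_force: [0.4, -0.5, -0.4]
grip_width: 0.0004
gripper_force: 0.0
time: 1.85
tcp_pos: [0.4709, -0.1803, 0.2385]
tool_rot: [-2.244, -1.565, -0.587]
contact_force: [-0.3, 0.0, 0.2]
grip_width: 0.0004
gripper_force: 0.0
t 1.85 shift [ 0.607  0.841 -0.481] turn [ 0.0116 -0.0101  0.0235] deg 10.1 F [-0.3  0.   0.2] q [ 1.04  0.75 -0.77  1.84 -0.06  0.8   0.1 ]
```

```bash
python3 -m creep '.3 .42 -.24 .0058 -.005 .0118 0;.607 .841 -.481 .0116 -.0101 .0235 0;.607 .841 -.481 .0116 -.0101 .0235 0;.607 .841 -.481 .0116 -.0101 .0235 0'
python3 - <<'E'
from h import *
import cv2
go(EX,(0,-211,100),press_rot(36)); 
w=robot.snapshot("wrist")[:,:,::-1]; s=robot.snapshot("scene")[:,:,::-1]
b=np.hstack([cv2.resize(w,(400,300)),cv2.resize(s[150:330,240:480],(400,300))]); cv2.imwrite("pics/c.png",b)
E
```

```text
time: 2.35
tcp_pos: [0.5177, -0.1165, 0.1998]
tool_rot: [-2.063, -1.69, -0.665]
contact_force: [0.6, -0.5, -0.5]
grip_width: 0.0004
gripper_force: 0.0
t 2.35 shift [ 0.21   1.014 -1.247] turn [ 0.0005 -0.0004  0.0009] deg 0.4 F [ 0.6 -0.5 -0.5] q [ 0.93  0.87 -0.81  1.81 -0.04  0.73  0.15]
```

View pics/c.png

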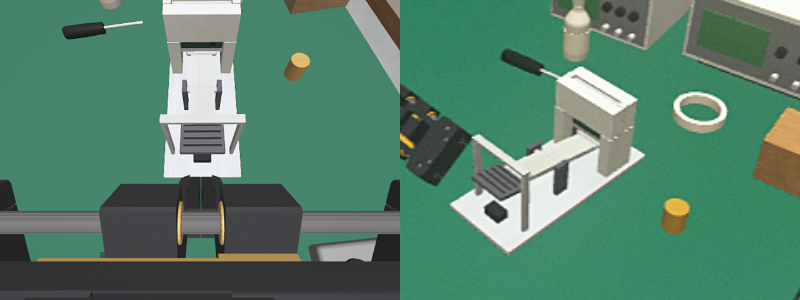

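The wrist view shows the closed fingers centred on the tread, with the body lying along the guard. Aligned, so I'll move in.

```bash
python3 -m creep '.05 .25 -.31 0 0 0 0;.11 .51 -.62 .0005 -.0004 .0009 0;.11 .51 -.62 .0005 -.0004 .0009 0' 
python3 -m creep '.05 .25 -.31 0 0 0 0;.1 .5 -.62 0 0 0 0;.1 .5 -.62 0 0 0 0;.1 .5 -.62 0 0 0 0' 
python3 -c "
from h import *
go(EX,(0,-211,45),press_rot(36))"
```

```text
time: 2.82
tcp_pos: [0.5258, -0.0735, 0.1502]
tool_rot: [-2.05, -1.696, -0.667]
contact_force: [-1.0, -0.6, 0.4]
grip_width: 0.0003
gripper_force: 0.0
time: 3.32
tcp_pos: [0.5358, -0.0357, 0.1021]
tool_rot: [-2.054, -1.697, -0.671]
contact_force: [-0.0, 0.6, 0.2]
grip_width: 0.0003
gripper_force: 0.0
t 3.33 shift [-0.016  0.004 -0.714] turn [ 0.      0.0005 -0.0001] deg 0.2 F [-0.   0.6  0.2] q [ 0.76  1.02 -0.75  1.91 -0.01  0.43  0.1 ]
```

```bash
python3 -m creep '0 0 -.1 0 0 0 0;0 0 -.2 0 0 0 0;0 0 -.25 0 0 0 0;0 0 -.3 0 0 0 0' | sed -n '1,2p;4p'
python3 -m creep '0 0 -.06 0 0 0 0;0 0 -.12 0 0 0 0;0 0 -.18 0 0 0 0;0 0 -.24 0 0 0 0;0 0 -.24 0 0 0 0' | sed -n '1,2p;4p'
```

```text
time: 3.82
tcp_pos: [0.5356, -0.0345, 0.0773]
contact_force: [-0.7, -3.9, 7.2]
time: 4.45
tcp_pos: [0.5356, -0.0351, 0.0578]
contact_force: [-1.0, -3.1, 6.1]
```

```bash
python3 -m creep '0 0 -.04 0 0 0 0;0 0 -.08 0 0 0 0;0 0 -.12 0 0 0 0;0 0 -.12 0 0 0 0' | sed -n '1,2p;4p'
python3 -m creep '0 0 -.02 0 0 0 0;0 0 -.04 0 0 0 0;0 0 -.04 0 0 0 0' | sed -n '1,2p;4p'
python3 -m creep '0 0 -.01 0 0 0 0;0 0 -.02 0 0 0 0;0 0 -.02 0 0 0 0' | sed -n '1,2p;4p'
```

```text
time: 4.95
tcp_pos: [0.5357, -0.0346, 0.0488]
contact_force: [-0.6, -4.3, 8.9]
time: 5.32
tcp_pos: [0.5357, -0.0344, 0.0458]
contact_force: [-1.3, -3.6, 9.1]
time: 5.7
tcp_pos: [0.5358, -0.0342, 0.0443]
contact_force: [-1.0, -3.4, 9.4]
```

```bash
for k in 1; do python3 -m creep '0 0 -.01 0 0 0 0;0 0 -.02 0 0 0 0;0 0 -.02 0 0 0 0' | sed -n '1,2p;4p'
python3 -m creep '0 0 -.01 0 0 0 0;0 0 -.02 0 0 0 0;0 0 -.02 0 0 0 0' | sed -n '1,2p;4p'; done
```

```text
time: 6.08
tcp_pos: [0.5358, -0.034, 0.0429]
contact_force: [-1.0, -3.5, 9.5]
time: 6.45
tcp_pos: [0.5358, -0.0339, 0.0424]
contact_force: [-3.0, -6.1, 18.2]
```

At the stop: the force rose to about 18 N. Now I'll let the pedal come back up and retreat along the tool axis.

```bash
python3 -m creep '0 0 0 0 0 0 0;0 0 .08 0 0 0 0;0 0 .16 0 0 0 0;0 0 .24 0 0 0 0;0 0 .32 0 0 0 0;0 0 .4 0 0 0 0;0 0 .48 0 0 0 0;0 0 .56 0 0 0 0;0 -.1 .7 0 0 0 0;0 -.1 .7 0 0 0 0' | sed -n '1,2p;4p'
python3 -m creep '-.05 -.25 .31 0 0 0 0;-.1 -.5 .62 0 0 0 0;-.16 -.8 .99 0 0 0 0' | sed -n '1,2p;4p'
python3 -m creep '0 -.2 .5 0 0 0 0;0 -.2 .9 0 0 0 88;0 -.2 .9 0 0 0 88' | sed -n '1,2p;4p'
python3 - <<'E'
from h import *
import cv2
go(EX,(0,0,230),grasp_rot(EX[2])); go(EX,(0,0,230),grasp_rot(EX[2],-1))
s=robot.snapshot("scene")[:,:,::-1]; t=robot.snapshot("top")[:,:,::-1]
b=np.hstack([cv2.resize(s[180:310,260:400],(420,390)),cv2.resize(t[205:305,203:303],(380,390))]); cv2.imwrite("pics/d.png",b)
E
```

```text
time: 7.7
tcp_pos: [0.535, -0.043, 0.0964]
contact_force: [-0.3, 1.1, -0.5]
time: 8.07
tcp_pos: [0.521, -0.1062, 0.1755]
contact_force: [1.1, -0.6, -0.5]
time: 8.45
tcp_pos: [0.5229, -0.1222, 0.2491]
contact_force: [-0.4, -0.3, -0.6]
t 8.45 shift [ 0.647  3.674 -0.238] turn [-0.0922 -0.0614  0.2404] deg 95.3 F [-0.4 -0.3 -0.6] q [ 0.96  0.82 -0.85  1.75 -0.07  0.84  0.14]
t 8.45 shift [ 0.647  3.674 -0.238] turn [-0.0615  0.0923 -0.2416] deg 95.7 F [-0.4 -0.3 -0.6] q [ 0.96  0.82 -0.85  1.75 -0.07  0.84  0.14]
```

View pics/d.png

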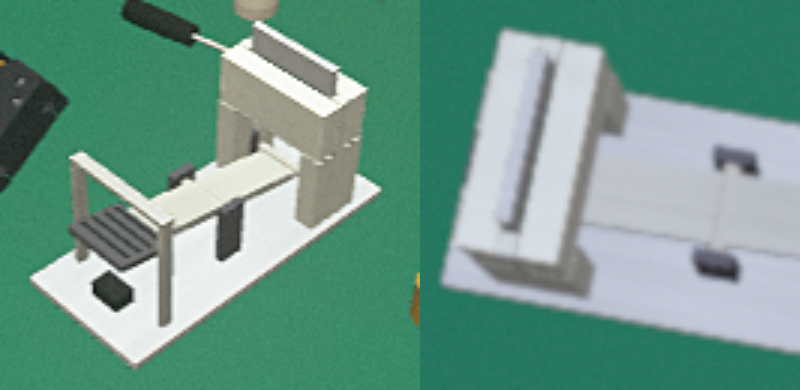

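The card stands proud of the housing and the pedal is back up with the tread level. Next I'll swing over the slot with the tool vertical.

```bash
for i in 1; do 
python3 -m creep '.07 .37 0 -.0092 -.0061 .024 88;.13 .735 0 -.0184 -.0123 .0481 88;.13 .735 0 -.0184 -.0123 .0481 88' | sed -n '1,2p;4p'
python3 -m creep '.07 .37 0 -.0092 -.0061 .024 88;.13 .735 0 -.0184 -.0123 .0481 88;.13 .735 0 -.0184 -.0123 .0481 88' | sed -n '1,2p;4p'
python3 -m creep '.07 .37 0 -.0092 -.0061 .024 88;.13 .735 0 -.0184 -.0123 .0481 88;.13 .735 0 -.0184 -.0123 .0481 88' | sed -n '1,2p;4p'
done
python3 -c "
from h import *
go(EX,(0,0,230),grasp_rot(EX[2]))"
```

```text
time: 8.93
tcp_pos: [0.5322, -0.0585, 0.2473]
contact_force: [-0.3, -0.1, -0.5]
time: 9.3
tcp_pos: [0.5425, -0.0007, 0.2473]
contact_force: [-0.1, -0.0, -0.4]
time: 9.68
tcp_pos: [0.5527, 0.0573, 0.2472]
contact_force: [0.3, 0.5, -0.1]
t 9.68 shift [ 0.275  1.43  -0.215] turn [-0.0368 -0.0254  0.0956] deg 38.0 F [ 0.3  0.5 -0.1] q [ 0.44  0.75 -0.86  1.69  0.34  0.94  0.31]
```

```bash
for i in 1; do 
python3 -m creep '.07 .37 0 -.0092 -.0061 .024 88;.14 .72 0 -.0184 -.0127 .0478 88;.14 .72 0 -.0184 -.0127 .0478 88' | sed -n '1,2p;4p'
python3 -m creep '.07 .37 -.1 -.0092 -.0061 .024 88;.135 .715 -.21 -.0184 -.0127 .0478 88;.135 .715 -.21 -.0184 -.0127 .0478 88;.135 .715 -.21 -.0184 -.0127 .0478 88' | sed -n '1,2p;4p'
done
python3 - <<'E'
from h import *
go(EX,(0,0,230),grasp_rot(EX[2]))
import cv2
i=robot.camera_info("wrist"); w=robot.snapshot("wrist")[:,:,::-1].copy()
print(proj("wrist",place(EX,[(45,4,162),(45,-4,162),(-45,-4,162),(-45,4,162),(0,0,162)])).round(0).tolist())
print(proj("wrist",place(EX,[(58,27.5,136),(58,-27.5,136),(-58,-27.5,136),(-58,27.5,136)])).round(0).tolist())
cv2.imwrite("pics/e.png",w)
E
```

```text
time: 10.05
tcp_pos: [0.5638, 0.114, 0.2469]
contact_force: [-0.4, -1.3, -0.3]
time: 10.55
tcp_pos: [0.5758, 0.1657, 0.2295]
contact_force: [-0.1, -0.5, -0.4]
t 10.55 shift [-0.014  0.074  0.006] turn [0.0004 0.0001 0.0016] deg 0.6 F [-0.1 -0.5 -0.4] q [ 0.09  0.78 -0.83  1.64  0.65  1.02  0.42]
[[339.0, 317.0], [327.0, 317.0], [326.0, 183.0], [339.0, 183.0], [333.0, 254.0]]
[[368.0, 316.0], [296.0, 317.0], [291.0, 161.0], [372.0, 160.0]]
```

View pics/e.png

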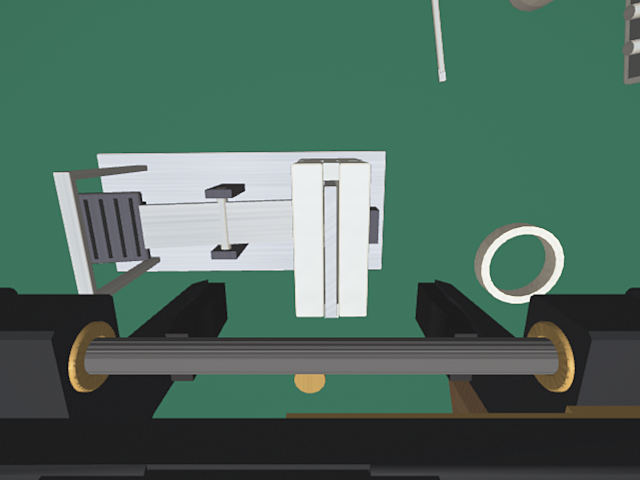

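The wrist view shows the card's top edge at cols 324–338, rows 182–318. That matches the prediction within about 1 mm, so I'll descend and grip.

```bash
python3 -m creep '-.014 .068 -.3 .0004 0 .0016 88;-.014 .068 -.6 .0004 0 .0016 88;-.014 .068 -.8 .0004 0 .0016 88;-.014 .068 -.8 .0004 0 .0016 88' | sed -n '1,2p;4p'
python3 -c "
from h import *
go(EX,(0,-.5,139),grasp_rot(EX[2]))"
```

```text
time: 11.1
tcp_pos: [0.5741, 0.1729, 0.1655]
contact_force: [-0.6, -0.2, 0.2]
t 11.1 shift [ 0.006 -0.021 -0.332] turn [-0.0002  0.0001 -0.0006] deg 0.2 F [-0.6 -0.2  0.2] q [ 0.05  0.85 -0.78  1.7   0.73  0.91  0.35]
```

```bash
python3 -m creep '.005 -.02 -.15 0 0 0 88;.005 -.02 -.33 0 0 0 88;.005 -.02 -.33 0 0 0 88;.005 -.02 -.33 0 0 0 88;.005 -.02 -.33 0 0 0 50;.005 -.02 -.33 0 0 0 20' 
python3 -m creep '0 0 0 0 0 0 10;0 0 0 0 0 0 0;0 0 0 0 0 0 0;0 0 0 0 0 0 0;0 0 0 0 0 0 0;0 0 0 0 0 0 0'
```

```text
time: 11.85
tcp_pos: [0.5749, 0.1734, 0.1406]
tool_rot: [0.291, 3.125, 0.005]
contact_force: [0.2, 1.0, -0.7]
grip_width: 0.0703
gripper_force: 0.0
time: 12.6
tcp_pos: [0.5747, 0.1732, 0.1403]
tool_rot: [0.291, 3.126, 0.004]
contact_force: [-0.7, 0.3, 0.1]
grip_width: 0.0103
gripper_force: 0.0
```

```bash
python3 -m creep '0 0 0 0 0 0 0;0 0 0 0 0 0 0;0 0 0 0 0 0 0;0 0 0 0 0 0 0' | grep -v rot
python3 -m creep '0 0 .1 0 0 0 0;0 0 .2 0 0 0 0;0 0 .2 0 0 0 0' | grep -v rot
```

```text
time: 13.1
tcp_pos: [0.5746, 0.1731, 0.1402]
contact_force: [-0.5, 0.1, -0.4]
grip_width: 0.0077
gripper_force: 30.0
time: 13.48
tcp_pos: [0.5752, 0.1737, 0.1572]
contact_force: [-0.1, 0.3, -1.9]
grip_width: 0.0078
gripper_force: 30.0
```

```bash
python3 -m creep '0 0 .2 0 0 0 0;0 0 .4 0 0 0 0;0 0 .6 0 0 0 0;0 0 .8 0 0 0 0;0 0 .8 0 0 0 0' | grep -v rot
python3 -m creep '0 0 .2 0 0 0 0;0 0 .4 0 0 0 0;0 0 .4 0 0 0 0' | grep -v rot
python3 - <<'E'
from h import *
go(ST,(0,0,200),grasp_rot(ST[2])); go(ST,(0,0,200),grasp_rot(ST[2],-1))
import cv2
s=robot.snapshot("scene")[:,:,::-1]; w=robot.snapshot("wrist")[:,:,::-1]
cv2.imwrite("pics/f.png",np.hstack([cv2.resize(s[80:310,250:450],(340,390)),cv2.resize(w,(460,390))]))
E
```

```text
time: 14.1
tcp_pos: [0.5755, 0.1738, 0.222]
contact_force: [-0.5, -0.2, -1.8]
grip_width: 0.0078
gripper_force: 30.0
time: 14.48
tcp_pos: [0.5754, 0.174, 0.254]
contact_force: [0.2, -0.6, -2.2]
grip_width: 0.0078
gripper_force: 30.0
t 14.47 shift [-1.674 -6.225 -0.675] turn [-0.0006  0.0009 -0.0166] deg 6.0 F [ 0.2 -0.6 -2.2] q [ 0.09  0.75 -0.85  1.61  0.62  1.06  0.45]
t 14.47 shift [-1.674 -6.225 -0.675] turn [-0.0014 -0.001   0.4834] deg 174.0 F [ 0.2 -0.6 -2.2] q [ 0.09  0.75 -0.85  1.61  0.62  1.06  0.45]
```

View pics/f.png

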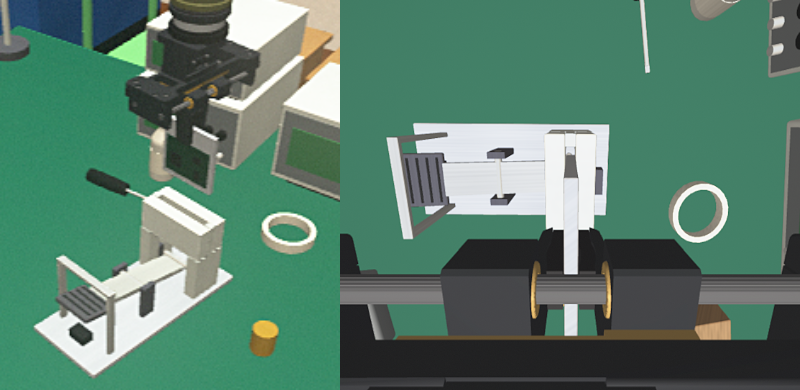

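The card is clear of the slot and held squarely. Now I'll carry it to the stand.

```bash
for i in 1; do 
python3 -m creep '-.1 -.39 0 0 0 -.001 0;-.21 -.78 0 0 0 -.002 0' | sed -n 2p
python3 -m creep '-.1 -.39 0 0 0 -.001 0;-.21 -.78 0 0 0 -.002 0' | sed -n 2p
python3 -m creep '-.1 -.39 0 0 0 -.001 0;-.21 -.78 0 0 0 -.002 0' | sed -n 2p
python3 -m creep '-.1 -.39 0 0 0 -.001 0;-.21 -.78 0 0 0 -.002 0;-.21 -.78 0 0 0 -.002 0' | sed -n 2p
python3 -m creep '-.1 -.39 0 0 0 -.001 0;-.21 -.78 0 0 0 -.002 0' | sed -n 2p
python3 -m creep '-.1 -.39 0 0 0 -.001 0;-.21 -.78 0 0 0 -.002 0' | sed -n 2p
python3 -m creep '-.1 -.39 0 0 0 -.001 0;-.21 -.78 0 0 0 -.002 0;-.21 -.78 0 0 0 -.002 0;-.21 -.78 0 0 0 -.002 0'
done
python3 -c "
from h import *
go(ST,(0,0,170),grasp_rot(ST[2]))"
```

```text
tcp_pos: [0.5573, 0.1101, 0.2515]
tcp_pos: [0.5404, 0.0472, 0.2517]
tcp_pos: [0.5236, -0.0152, 0.2517]
tcp_pos: [0.5061, -0.0798, 0.2512]
tcp_pos: [0.4908, -0.1382, 0.2521]
tcp_pos: [0.4741, -0.201, 0.2521]
time: 16.7
tcp_pos: [0.4577, -0.262, 0.2523]
tool_rot: [0.425, 3.11, 0.007]
contact_force: [0.2, 0.2, -1.6]
grip_width: 0.0077
gripper_force: 30.0
t 16.7 shift [-0.203 -0.775 -1.028] turn [-0.0006  0.0006 -0.0029] deg 1.1 F [ 0.2  0.2 -1.6] q [ 0.97  0.67 -0.91  1.82  0.64  0.96  1.08]
```

Run:
```python
from h import *
import cv2
w=robot.snapshot("wrist")[:,:,::-1].copy()
W=[(55,8,55),(55,-8,55),(-55,-8,55),(-55,8,55)]; B=[(75,38,10),(75,-38,10),(-75,-38,10),(-75,38,10)]
p=proj("wrist",place(ST,W+B)); print(p.round(0).tolist())
u=p.mean(0); print(u)
for a in p: cv2.drawMarker(w,tuple(int(v) for v in np.clip(a,-9,999)),(0,0,255),1,8,1)
cv2.imwrite("pics/g.png",cv2.convertScaleAbs(w,alpha=1.7))
```

```text
[[267.0, 270.0], [252.0, 270.0], [248.0, 163.0], [265.0, 163.0], [298.0, 274.0], [235.0, 272.0], [228.0, 142.0], [299.0, 143.0]]
[261.68259256 212.17461423]
```

View pics/g.png

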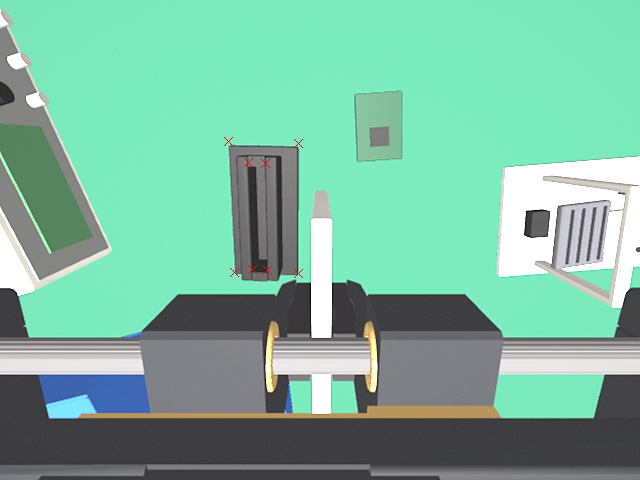

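The card is vertical in the grip (cols 312–331). The stand's pocket lies at about cols 250–270, rows 163–270, so I'll zoom in there.

Run:
```python
import cv2
w=cv2.imread("pics/g.png")[135:290,222:308]
c=cv2.resize(cv2.convertScaleAbs(w,alpha=1.5),None,fx=3.8,fy=3.8,interpolation=cv2.INTER_CUBIC)
d=cv2.resize(cv2.convertScaleAbs(w[100:,20:60],alpha=1.8),None,fx=8,fy=8,interpolation=cv2.INTER_CUBIC)
import numpy as np
b=np.zeros((600,c.shape[1]+d.shape[1]+10,3),np.uint8); b[:c.shape[0],:c.shape[1]]=c; b[:d.shape[0],-d.shape[1]:]=d; cv2.imwrite("pics/h.png",b); print(b.shape)
```

```text
(600, 657, 3)
```

View pics/h.png

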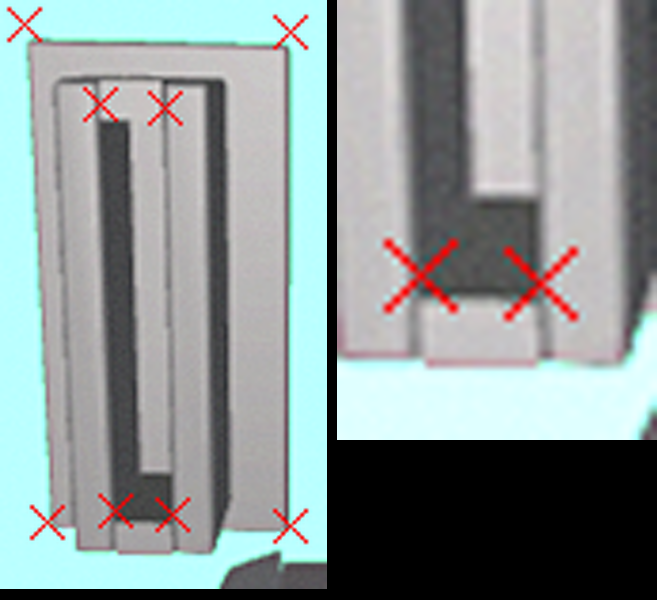

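The predicted pocket matches within 0.5 mm across; along its length it sits about 2.5 mm further towards +x. Time to insert.

```bash
python3 -m creep '-.1 -.39 -.2 0 0 -.0015 0;-.18 -.78 -.5 -.0006 .0006 -.0029 0;-.18 -.78 -.8 -.0006 .0006 -.0029 0;-.18 -.78 -.9 -.0006 .0006 -.0029 0;-.18 -.78 -.9 -.0006 .0006 -.0029 0;-.18 -.78 -.9 -.0006 .0006 -.0029 0' | sed -n 2p
python3 -c "
from h import *
go(ST,(2.5,0,140),grasp_rot(ST[2]));go(ST,(2.5,0,80),grasp_rot(ST[2]))"
```

```text
tcp_pos: [0.4438, -0.3253, 0.1813]
t 17.5 shift [ 0.002  0.007 -0.516] turn [0.0003 0.0002 0.    ] deg 0.1 F [ 0.  -0.1 -1.9] q [ 1.02  0.79 -0.83  1.83  0.76  0.87  1.1 ]
t 17.5 shift [ 0.002  0.007 -1.266] turn [0.0003 0.0002 0.    ] deg 0.1 F [ 0.  -0.1 -1.9] q [ 1.02  0.79 -0.83  1.83  0.76  0.87  1.1 ]
```

```bash
python3 -m creep '0 .005 -.2 0 0 0 0;0 .005 -.4 0 0 0 0;0 .005 -.6 0 0 0 0;0 .005 -.7 0 0 0 0;0 .005 -.8 0 0 0 0;0 .005 -.8 0 0 0 0' | grep -v rot
python3 -m creep '0 0 -.1 0 0 0 0;0 0 -.2 0 0 0 0;0 0 -.3 0 0 0 0;0 0 -.4 0 0 0 0;0 0 -.43 0 0 0 0;0 0 -.43 0 0 0 0' | grep -v rot
```

```text
time: 18.25
tcp_pos: [0.4425, -0.3254, 0.1158]
contact_force: [0.2, 0.2, -1.6]
grip_width: 0.0077
gripper_force: 30.0
time: 19.0
tcp_pos: [0.4427, -0.3255, 0.0817]
contact_force: [0.1, 0.1, -1.0]
grip_width: 0.0077
gripper_force: 30.0
```

```bash
python3 -m creep '0 0 -.02 0 0 0 0;0 0 -.03 0 0 0 0;0 0 -.03 0 0 0 0' | sed -n '2p;4p'
python3 -m creep '0 0 -.01 0 0 0 0;0 0 -.02 0 0 0 0;0 0 -.02 0 0 0 0' | sed -n '2p;4p'
```

```text
tcp_pos: [0.4427, -0.3256, 0.0795]
contact_force: [0.5, -0.5, -1.8]
tcp_pos: [0.4426, -0.3255, 0.0782]
contact_force: [-1.9, 0.6, 4.0]
```

```bash
python3 -m creep '0 0 0 0 0 0 12;0 0 0 0 0 0 20;0 0 0 0 0 0 40;0 0 0 0 0 0 60;0 0 0 0 0 0 60;0 0 0 0 0 0 60' | grep -v rot
python3 -m creep '0 0 .2 0 0 0 60;0 0 .5 0 0 0 60;0 0 .9 0 0 0 60;0 0 .9 0 0 0 60' | grep -v rot
python3 -m creep '.1 .3 .2 0 0 0 60;.2 .7 .5 0 0 0 60;.2 .9 .9 0 0 0 60;.2 .9 .9 0 0 0 60' | grep -v rot
python3 - <<'E'
from h import *
import cv2
w=robot.snapshot("wrist")[:,:,::-1];s=robot.snapshot("scene")[:,:,::-1];print(robot.state()["qvel"].round(3))
cv2.imwrite("pics/i.png",np.hstack([cv2.resize(w,(400,300)),cv2.resize(cv2.convertScaleAbs(s[230:440,120:400],alpha=1.4),(400,300))]))
E
```

```text
time: 20.5
tcp_pos: [0.4427, -0.3256, 0.0778]
contact_force: [-0.6, 0.7, -0.3]
grip_width: 0.0579
gripper_force: 0.0
time: 21.0
tcp_pos: [0.4444, -0.326, 0.1529]
contact_force: [-0.3, -0.4, -0.2]
grip_width: 0.0601
gripper_force: 0.0
time: 21.5
tcp_pos: [0.4608, -0.2501, 0.2243]
contact_force: [-0.4, -1.5, 0.8]
grip_width: 0.0602
gripper_force: 0.0
[0.015 0.024 0.028 0.001 0.005 0.001 0.004]
```

View pics/i.png

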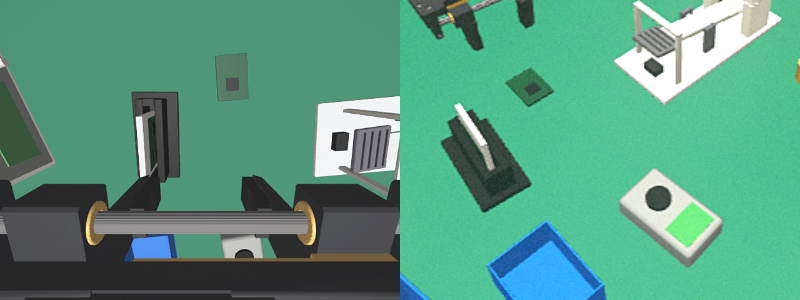

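The card stands in the pocket, the gripper is clear and nothing else has moved.

```bash
python3 -c "
from bench import robot
print(robot.job_done())"
```

```text
the job is handed in; nothing more can be done
None
```

The pedal went down to its stop (about 18 N peak) and came fully back up, the catch held the card, and the card now stands in the stand's pocket, released, with the job handed in after about 21.5 s of robot time.

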